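Shut down the drill press at its control boxes

ROBOT

A 6-joint arm with a two-finger parallel gripper is mounted at the origin on the work surface. World frame = base frame: x ahead of the robot, y to its left, z up, the work surface at z = 0. Lengths are in mm, angles in rad, forces in N, time in s.
With the tool pointing down it reaches from about 300 to 850 mm from the base axis. Payload 4.2 kg.
Tool frame: the origin (TCP) lies at the very end of the fingers, on their centre line; the grasp point (between the pads) lies 19 mm behind it; z points along the fingers, y is the direction in which the jaws open and shut (so a half turn about z gives the same grasp; the last joint's range is limited). The gripper opens to 91 mm and grips with 3 to 60 N. Pads are 32 mm wide; open, the fingers measure 118 mm over their backs; the gripper's body (76 mm by 178 mm) begins 60 mm behind the grasp point.
Start: joints at [-1.205, 0.32, 1.565, -0, 1.257, -0.02], TCP at [216.377, -532.751, 213.976] pointing down, gripper open.
Joint ranges: [-3.11, 3.11], [-0.84, 2.01], [0.21, 2.61], [-1.34, 4.49], [0.05, 2.63], [-2.56, 2.56]. Speed limits (rad/s): [2.57, 2.57, 3.14, 3.14, 3.14, 3.14].

INTERFACE

Orientations are given as [roll, pitch, yaw] about the fixed x, y, z axes, in that order (R = Rz(yaw) Ry(pitch) Rx(roll)).
In Python, from bench import arm gives the robot as it stands.
- The arm moves only by the tool step_arm, never from a script. Its argument "moves" is a list of rows, each a list of 3 entries, a list of its own where there are three numbers: the shift along the tool's x, y, z in units of 60 mm (1.0 is 60 mm), then the turn, a rotation vector about the tool's x, y, z in degrees, then the finger opening in mm, from 0 to 91.2. A call has exactly 5 rows; each row shifts and turns the commanded pose from where the row before left it, along the tool's axes as they then stand; what a row does not reach is not made up. A row lasts 1/8 s, in which the tool goes at most 62.5 mm and 10.7 degrees, less where a joint would pass 70% of its speed; a pose out of reach is approached as far as the arm can. A call is refused whole if a number of a shift passes 1 or a number of a turn 10.7, either way. A call with a gripper value outside its range is refused whole. The fingers move at their own pace and stop on an object; "squeeze" is the grip in N (left out, the last holds). Time passes only in rows, so rows that do not move let the fingers close, or fill a call up. It gives the time, the measured TCP pose, the force and the opening at its end, in the units of the state.
- arm.state(): the state, without advancing time (a new reading comes with each control period).
- arm.grab_frame(name): name is "scene" or "top"; returns a dict with "color" (400x640x3 uint8, red, green, blue), "range_z" (400x640 float32, mm along the optical axis (not along the pixel's ray), 0 where there is no reading), "fov_y" (degrees; the focal length in pixels is half the picture's height over the tangent of half this angle, whatever the lens; pixels are square), "cx", "cy" (the principal point, pixels), "rvec" (rotation vector, rad) and "tvec" (3), from world to camera coordinates, as OpenCV has them. Camera axes: x right, y down, z forward; pixel columns grow to the right and rows downward; lengths in mm; the calibration is good to about 2 mm. A picture is of the moment at which its call begins.
- arm.job_done(): hands the job in, once; it reports no verdict.
The state is a dict: "clock": time; "q": joint angles; "dq": joint speeds; "effort": joint torques, N m; "position": TCP position; "ee_rot": TCP orientation; "contact_force": force on the tool from outside, world axes, zero at the start; "moment": the same for the moment, N m; "gripper_width": finger opening in mm.
Only numpy, scipy, OpenCV 4.12 (cv2) and the standard library are available. Lean on these libraries where they do the work, as an engineer would, in place of code of your own. Each camera call takes 0.05 s, during which the arm holds its last target. There are 200 camera calls.

TASK

Shut the drill press down: gently press the red stop button all the way down and let it come up again, then gently push the red-balled lever from the robot's side over to its far stop and draw the hand clear. Use the fingertips only, without gripping anything; leave the green and yellow buttons, the blue-balled lever and the loose things on the bench alone.

Things in the scene. Friction and masses are not known exactly. Their poses are not given: they have to be found in the camera images.
- button_box: Flat dark steel control box with a grey top, fixed to the bench, 110 (x) by 250 (y) by 60 mm high, with three push buttons in a row along its y. Origin at the centre of its underside; x points away from the robot, z up.
- lever_box: Flat grey control box with a dark top, fixed to the bench, 130 (x) by 220 (y) by 60 mm high, with two toggle levers side by side along its y. Origin at the centre of its underside; x points away from the robot (the way the lever must go), z up. Either box may be the one on the left.
- stop_button (a joint): Travel of the red push button (stop), in m: 0 up, 0.008 fully down. Sprung: it starts to move at 1.5 N, is fully down at 5 N, and comes back up by itself.
- stop_button_top (a point): Centre of the top face of the red button: a cap 32 mm across that stands 12 mm proud of its black collar (48 mm across, 12 mm high); this face is 84 mm above the bench with the button up. Button centres are 75 mm apart in a row along the box; the order of colours varies.
- start_button (a joint): Travel of the green push button (start, to be left alone), in m: 0 up, 0.008 fully down. Sprung: it starts to move at 1.5 N, is fully down at 5 N, and comes back up by itself.
- start_button_top (a point): Centre of the top face of the green button: a cap 32 mm across that stands 12 mm proud of its black collar (48 mm across, 12 mm high); this face is 84 mm above the bench with the button up. Button centres are 75 mm apart in a row along the box; the order of colours varies.
- lamp_button (a joint): Travel of the yellow push button (lamp, to be left alone), in m: 0 up, 0.008 fully down. Sprung: it starts to move at 1.5 N, is fully down at 5 N, and comes back up by itself.
- lamp_button_top (a point): Centre of the top face of the yellow button: a cap 32 mm across that stands 12 mm proud of its black collar (48 mm across, 12 mm high); this face is 84 mm above the bench with the button up. Button centres are 75 mm apart in a row along the box; the order of colours varies.
- drill_lever (a joint): Angle in rad of the lever with the red ball (drill power): 0 leaning 0.5 rad towards the box's -x side, 0.5 straight up, 1.0 (its stop) leaning 0.5 rad towards the box's +x side. It turns about the box's y axis, swings freely to either stop under about 1 N at the ball, and stays where it is left.
- drill_lever_tip (a point): Centre of the red ball (26 mm across) on the lever's end. It swings on an 80 mm radius about a pivot 82 mm above the bench, midway across the box (x = 0 in the box frame); steel rod 10 mm thick, on a black block 70 mm (x) by 50 mm (y) by 25 mm high on the box. The two levers are 110 mm apart along the box's y; which is where varies.
- fan_lever (a joint): Angle in rad of the lever with the blue ball (fan, to be left alone; it may stand anywhere): 0 leaning 0.5 rad towards the box's -x side, 0.5 straight up, 1.0 (its stop) leaning 0.5 rad towards the box's +x side. It turns about the box's y axis, swings freely to either stop under about 1 N at the ball, and stays where it is left.
- fan_lever_tip (a point): Centre of the blue ball (26 mm across) on the lever's end. It swings on an 80 mm radius about a pivot 82 mm above the bench, midway across the box (x = 0 in the box frame); steel rod 10 mm thick, on a black block 70 mm (x) by 50 mm (y) by 25 mm high on the box. The two levers are 110 mm apart along the box's y; which is where varies.
- chuck_key: Loose steel T-shaped chuck key lying flat, 87 mm (x) by 96 mm (y), 16 mm thick, 120 g, on the bench on the robot's side of the boxes. Origin underneath, about mid-shank.
- screw_jar: Loose amber jar with a metal cap, 64 mm across, 85 mm high, 350 g, beyond the boxes. Origin at the centre of its underside.
- offcut: Loose pale wood offcut, 45 (x) by 130 (y) by 35 mm high, 120 g, beyond the boxes. Origin at the centre of its underside.
- sealer_can: Loose white, red and blue rectangular can, 70 (x) by 110 (y) by 150 mm high plus a 22 mm white cap, 600 g, to the left of the boxes. Origin at the centre of its underside.

How it is judged:
By the outcome, as a careful person would: the job done as asked, in the order asked, and still so for the second after the job is handed in, with the robot touching nothing.
It also fails if it takes over 45 s, if anything falls off the work surface, if the arm or the gripper's body presses on something with over 40 N, if the wrist force passes 120 N, or if a joint passes its speed limit or range.

## Working session

There is one attempt and no reset: what is moved stays moved. The work goes in short steps, Python scripts to look and compute and a tool call to move; the robot and the scene stay as the last step left them, time stands still between calls to the robot, and variables do not carry over. Pictures are saved under pics/ and viewed, about 8 in all and at most 12, crops included, and the job is handed in when it is done.

Besides the shell and the picture viewer there is one more tool, called after ">>>" as name(argument=value, ...), one argument or row to a line, values as JSON. step_arm: Moves the arm, as the interface text tells. Its arguments: {"type":"object","properties":{"moves":{"type":"array","items":{"type":"array"}},"squeeze":{"type":"number"}},"required":["moves"]}

```bash
mkdir -p pics
cat > h.py <<'E'
import numpy as np, cv2
from bench import arm
def cam(n):
    f=arm.grab_frame(n); R=cv2.Rodrigues(np.array(f["rvec"],float))[0]; t=np.array(f["tvec"],float).ravel()
    fl=200/np.tan(np.radians(f["fov_y"])/2); return f,R,t,fl
def pts(f,R,t,fl):
    z=f["range_z"].astype(float); v,u=np.mgrid[:400,:640]
    c=np.stack([(u-f["cx"])/fl*z,(v-f["cy"])/fl*z,z],-1)
    return (c-t)@R
def ray(f,R,t,fl,u,v,h):
    d=R.T@np.array([(u-f["cx"])/fl,(v-f["cy"])/fl,1]); o=-R.T@t
    return o+d*(h-o[2])/d[2]
E
python3 - <<'E'
from h import *
ims=[]
for n in("scene","top"):
    c=cam(n); f=c[0]; cv2.imwrite(f"pics/{n}0.png",f["color"][...,::-1]); P=pts(*c)
    hsv=cv2.cvtColor(f["color"],cv2.COLOR_RGB2HSV); H,S,V=[hsv[...,i].astype(int) for i in range(3)]
    for nm,m in dict(red=((H<8)|(H>172)),green=(H>40)&(H<85),yellow=(H>20)&(H<35),blue=(H>95)&(H<130)).items():
        m=(m&(S>130)&(V>60)).astype(np.uint8); k,l,st,ce=cv2.connectedComponentsWithStats(m)
        for i in range(1,k):
            if st[i,4]>25:
                q=P[(l==i)&(f["range_z"]>0)]
                if len(q): print(n,nm,st[i],ce[i].round(1),np.median(q,0).round(),q.min(0).round(),q.max(0).round())
s=arm.state(); print(s["position"],s["ee_rot"],s["contact_force"],s["clock"])
E
```

```text
scene red [ 14   5  15  12 107] [21.   9.9] [-1729. -2172.   225.] [-1816. -2200.   194.] [-1630. -2144.   254.]
scene red [  0   9  13  14 125] [ 5.4 15. ] [-1552. -2172.   223.] [-1646. -2206.   192.] [-1476. -2149.   259.]
scene red [  6  20  21  14 100] [13.6 26.2] [-1569. -2168.   147.] [-1759. -2195.   107.] [-1501. -2150.   166.]
scene red [ 0 27  5 10 37] [ 1.6 32.1] [-1457. -2172.   131.] [-1506. -2192.   107.] [-1425. -2158.   165.]
scene red [ 2 37 17  6 50] [11.5 40.7] [-1531. -2172.    63.] [-1598. -2191.    34.] [-1423. -2151.    80.]
scene red [ 9 70 18  9 77] [15.3 73.1] [-1441. -2169.  -144.] [-1546. -2199.  -171.] [-1373. -2146.  -112.]
scene red [ 25  71  20  12 129] [34.7 76.7] [-1631. -2174.  -224.] [-1764. -2200.  -258.] [-1507. -2135.  -196.]
scene red [225 171  10   9  68] [229.6 174.9] [ 499. -119.  162.] [ 180. -230.   -3.] [ 508. -107.  170.]
scene red [293 212  12  10  98] [298.3 216.4] [584.  89.  83.] [564.  72.  71.] [597. 105.  88.]
scene red [408 219  45  21 384] [429.3 232.6] [575. 455.  36.] [502. 400.   1.] [593. 535.  53.]
scene green [319 213  12
[... 709 characters left out ...]
 233.1] [ 490. -119.  165.] [ 479. -133.   82.] [ 502. -109.  171.]
top green [297 198  14  13 140] [303.6 203.9] [571. 160.  83.] [555. 146.  69.] [587. 178.  88.]
top yellow [266 199  14  14 152] [272.7 205.1] [569. 236.  83.] [552. 221.  69.] [586. 254.  86.]
top blue [   0   80   45   58 1389] [ 18.9 113. ] [817. 884.  65.] [747. 850.   8.] [885. 944. 113.]
top blue [461 187  11  11  90] [466.  192.3] [ 581. -207.  161.] [ 571. -250.   57.] [ 614. -197.  167.]
top blue [  0 249  31  45 449] [ 19.4 270.4] [421. 854.  40.] [368. 844.   5.] [472. 905.  63.]
[ 216.21263761 -532.31210557  213.18100657] [-3.13994966e+00 -4.14546663e-05  3.85788856e-01] [ 0.78936623 -0.31279011 -0.07961929] 0.1
```

View pics/scene0.png

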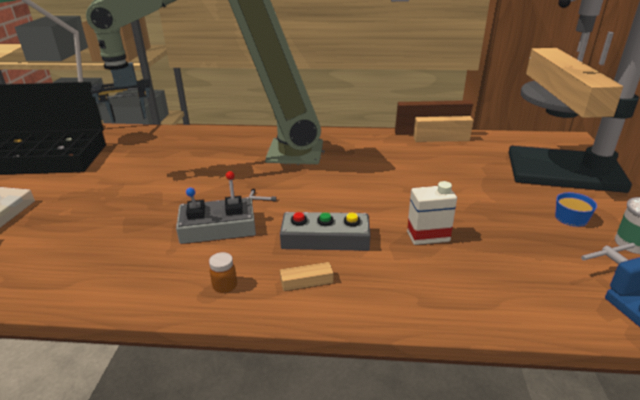

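View pics/top0.png

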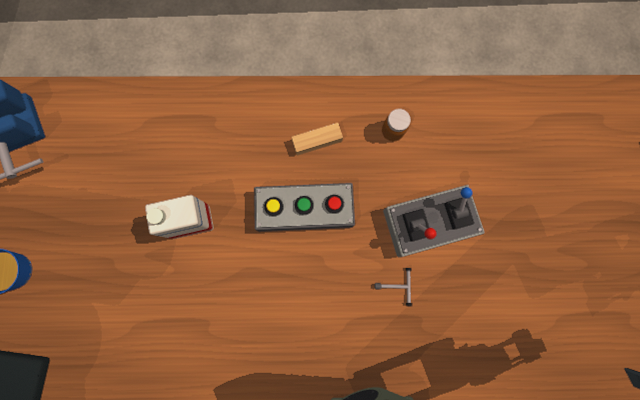

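Top view (up = +x, left = +y): the red stop button is at pixel (334,203), the red ball at (430,233) leaning towards the robot, and the blue ball at (466,192). Next I refine these positions and the box yaw.

Run:
```python
from h import *
pix=dict(top=dict(stop=(334.2,202.6,84),ball=(430.1,233.1,152),start=(303.6,203.9,84),lamp=(272.7,205.1,84)),scene=dict(stop=(298.3,216.4,84),ball=(229.6,174.9,152)))
for n in pix:
    c=cam(n)
    for k,(u,v,h) in pix[n].items(): print(n,k,ray(*c,u,v,h).round(1))
    if n=="top":
        P=pts(*c); m=(abs(P[...,2]-60)<6)&(P[...,0]>430)&(P[...,0]<700)&(P[...,1]>-300)&(P[...,1]<-30)
        k,l,st,ce=cv2.connectedComponentsWithStats(m.astype(np.uint8)); m=l==1+st[1:,4].argmax()
        r=cv2.minAreaRect(P[m][:,:2].astype(np.float32)); print(r); print(cv2.boxPoints(r))
    else:
        pass
```

```text
top stop [573.1  86.9  84. ]
top ball [ 490.7 -123.1  152. ]
top start [570.6 161.3  84. ]
top lamp [568.4 236.2  84. ]
((531.1039428710938, -167.2227020263672), (129.19383239746094, 218.2801513671875), 14.785496711730957)
[[ 440.7933    -78.18167 ]
 [ 496.49863  -289.23413 ]
 [ 621.41455  -256.26373 ]
 [ 565.7092    -45.211273]]
scene stop [586.2  89.4  84. ]
scene ball [ 480.5 -124.1  152. ]
```

>>> step_arm(
  moves=[
    [[0.6,-0.48,0],[0,0,0],0],
    [[0.63,-0.49,0],[0,0,0],0],
    [[0.63,-0.49,0],[0,0,0],0],
    [[0.63,-0.49,0],[0,0,0],0],
    [[0.63,-0.49,0],[0,0,0],0],
  ],
  squeeze=5,
)

```text
clock: 0.82
position: [335.2, -325.3, 213.9]
ee_rot: [3.141, -0.0, 0.385]
contact_force: [0.9, -0.3, 0.2]
gripper_width: 44.2
```

>>> step_arm(
  moves=[
    [[0.63,-0.49,0],[0,0,0],0],
    [[0.63,-0.49,0],[0,0,0],0],
    [[0.63,-0.49,0],[0,0,0],0],
    [[0.63,-0.49,0],[0,0,0],0],
    [[0.63,-0.49,0],[0,0,0],0],
  ],
)

```text
clock: 1.45
position: [455.1, -117.9, 214.0]
ee_rot: [3.141, -0.0, 0.386]
contact_force: [0.4, -1.5, -0.3]
gripper_width: 0.3
```

>>> step_arm(
  moves=[
    [[0.63,-0.49,0],[0,0,0],0],
    [[0.63,-0.49,0],[0,0,0],0],
    [[0.63,-0.49,0],[0,0,0],0],
    [[0.63,-0.49,0.2],[0,0,0],0],
    [[0.63,-0.49,0.4],[0,0,7],0],
  ],
)

```text
clock: 2.08
position: [575.7, 89.5, 178.4]
ee_rot: [3.141, -0.003, 0.261]
contact_force: [0.9, -0.1, 0.1]
gripper_width: 0.4
```

>>> step_arm(
  moves=[
    [[0,0,0.5],[0,0,0],0],
    [[0,0,0.2],[0,0,0],0],
    [[0,0,0],[0,0,0],0],
    [[0,0,0],[0,0,0],0],
    [[0,0,0],[0,0,0],0],
  ],
)

```text
clock: 2.7
position: [574.9, 87.6, 137.3]
ee_rot: [3.141, -0.002, 0.263]
contact_force: [0.1, -1.0, -0.2]
gripper_width: 0.7
```

```bash
cat > look.py <<'E'
from h import *
import sys
n=sys.argv[1]; a=[]
for c,(x,y,w,h) in dict(scene=(160,130,240,150),top=(240,130,260,160)).items():
    im=arm.grab_frame(c)["color"][y:y+h,x:x+w,::-1]; a.append(cv2.resize(im,(600,290),interpolation=cv2.INTER_CUBIC))
cv2.imwrite(f"pics/{n}.png",np.vstack(a))
E
python3 look.py a1
```

```text
(no output)
```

View pics/a1.png

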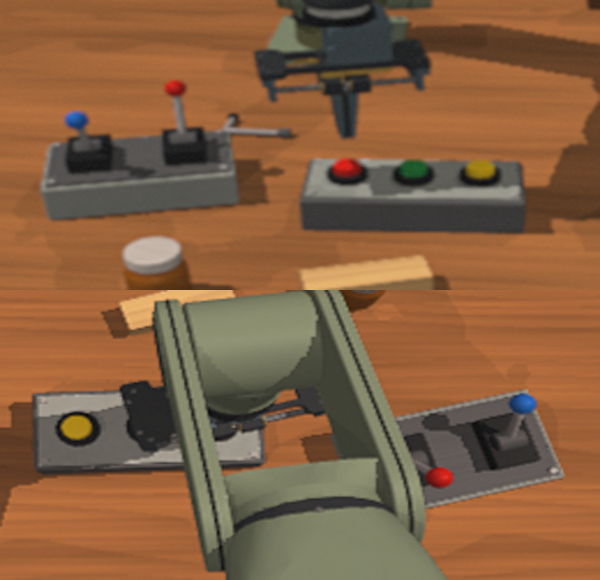

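The closed fingertips, at (346,130) in the upper crop, hang directly over the red button at (347,170). I'll descend now.

>>> step_arm(
  moves=[
    [[0,0,0.35],[0,0,0],0],
    [[0,0,0.3],[0,0,0],0],
    [[0,0,0.12],[0,0,0],0],
    [[0,0,0.03],[0,0,0],0],
    [[0,0,0],[0,0,0],0],
  ],
)

```text
clock: 3.42
position: [574.8, 88.0, 88.6]
ee_rot: [3.141, -0.001, 0.264]
contact_force: [-0.9, 0.4, -0.0]
gripper_width: 0.1
```

>>> step_arm(
  moves=[
    [[0,0,0.03],[0,0,0],0],
    [[0,0,0.03],[0,0,0],0],
    [[0,0,0.03],[0,0,0],0],
    [[0,0,0],[0,0,0],0],
    [[0,0,0],[0,0,0],0],
  ],
)

```text
clock: 4.05
position: [574.5, 88.0, 82.8]
ee_rot: [3.141, -0.001, 0.264]
contact_force: [0.4, -0.0, 1.3]
gripper_width: 0.3
```

>>> step_arm(
  moves=[
    [[0,0,0.03],[0,0,0],0],
    [[0,0,0.03],[0,0,0],0],
    [[0,0,0.02],[0,0,0],0],
    [[0,0,0.01],[0,0,0],0],
    [[0,0,0],[0,0,0],0],
  ],
)

```text
clock: 4.68
position: [574.5, 88.0, 77.3]
ee_rot: [3.141, -0.0, 0.264]
contact_force: [0.3, 1.0, 4.3]
gripper_width: 0.3
```

>>> step_arm(
  moves=[
    [[0,0,0.01],[0,0,0],0],
    [[0,0,0.01],[0,0,0],0],
    [[0,0,0.01],[0,0,0],0],
    [[0,0,0],[0,0,0],0],
    [[0,0,0],[0,0,0],0],
  ],
)

```text
clock: 5.3
position: [574.5, 88.0, 76.2]
ee_rot: [3.141, -0.001, 0.264]
contact_force: [-1.1, 0.0, 9.5]
gripper_width: 0.5
```

Force rose steeply at z = 76.2, so the button is bottomed. Releasing it and moving to the robot's side of the red lever.

>>> step_arm(
  moves=[
    [[0,0,-0.1],[0,0,0],0],
    [[0,0,-0.3],[0,0,0],0],
    [[0,0,-0.6],[0,0,0],0],
    [[0,0,-0.7],[0,0,0],0],
    [[0,0,-0.4],[0,0,0],0],
  ],
)

```text
clock: 5.92
position: [574.4, 87.9, 202.7]
ee_rot: [3.141, -0.001, 0.264]
contact_force: [-0.1, -0.5, -0.2]
gripper_width: 0.3
```

>>> step_arm(
  moves=[
    [[-0.67,0.6,0],[0,0,0],0],
    [[-0.67,0.6,0],[0,0,0],0],
    [[-0.67,0.6,0],[0,0,0],0],
    [[-0.67,0.6,0],[0,0,0],0],
    [[-0.67,0.6,0],[0,0,0],0],
  ],
)

```text
clock: 6.55
position: [425.4, -139.2, 200.6]
ee_rot: [-3.141, 0.002, 0.264]
contact_force: [-0.1, -0.4, 1.1]
gripper_width: 0.7
```

>>> step_arm(
  moves=[
    [[0,0,0.4],[0,0,0],0],
    [[0,0,0.4],[0,0,0],0],
    [[0,0,0.1],[0,0,0],0],
    [[0,0,0],[0,0,0],0],
    [[0,0,0],[0,0,0],0],
  ],
)

```text
clock: 7.18
position: [427.8, -138.2, 148.0]
ee_rot: [3.141, -0.001, 0.264]
contact_force: [-0.1, 0.3, 0.0]
gripper_width: 0.3
```

```bash
python3 look.py a2
```

```text
(no output)
```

View pics/a2.png

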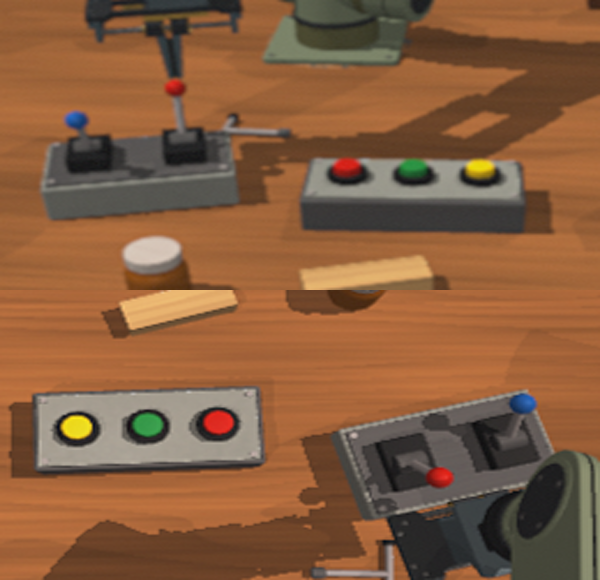

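The stop button is up again. The fingertips are behind the red ball at (176,88) in the upper crop and in line with its swing, so I push along tool x.

>>> step_arm(
  moves=[
    [[0.2,0,0.03],[0,0,0],0],
    [[0.15,0,0],[0,0,0],0],
    [[0.12,0,0],[0,0,0],0],
    [[0.12,0,0],[0,0,0],0],
    [[0.12,0,0],[0,0,0],0],
  ],
)

```text
clock: 7.9
position: [468.4, -127.1, 145.5]
ee_rot: [3.141, 0.001, 0.264]
contact_force: [-1.0, -1.0, 0.3]
gripper_width: 0.3
```

>>> step_arm(
  moves=[
    [[0.12,0,0],[0,0,0],0],
    [[0.12,0,0],[0,0,0],0],
    [[0.12,0,0],[0,0,0],0],
    [[0.12,0,0],[0,0,0],0],
    [[0.1,0,0],[0,0,0],0],
  ],
)

```text
clock: 8.52
position: [502.4, -117.9, 145.5]
ee_rot: [3.141, -0.0, 0.264]
contact_force: [-0.7, -0.9, 0.2]
gripper_width: 0.5
```

```bash
python3 look.py a3
```

```text
(no output)
```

View pics/a3.png

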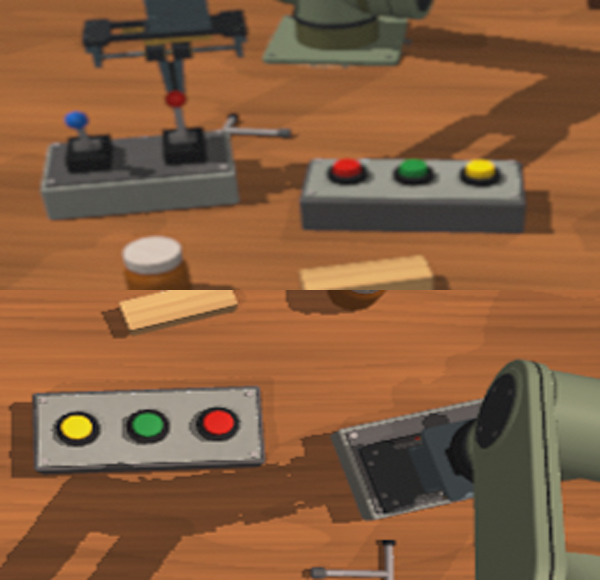

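The ball, now at (176,100) in the upper crop, is moving with the fingers. Continuing, slower towards the stop.

>>> step_arm(
  moves=[
    [[0.1,0,0],[0,0,0],0],
    [[0.08,0,0],[0,0,0],0],
    [[0.07,0,0],[0,0,0],0],
    [[0.05,0,0],[0,0,0],0],
    [[0,0,0],[0,0,0],0],
  ],
)

```text
clock: 9.25
position: [519.6, -113.2, 145.6]
ee_rot: [3.141, -0.0, 0.264]
contact_force: [0.4, 0.5, -0.5]
gripper_width: 0.9
```

>>> step_arm(
  moves=[
    [[0.04,0,0],[0,0,0],0],
    [[0.03,0,0],[0,0,0],0],
    [[0.03,0,0],[0,0,0],0],
    [[0,0,0],[0,0,0],0],
    [[0,0,0],[0,0,0],0],
  ],
)

```text
clock: 9.88
position: [525.2, -111.8, 145.6]
ee_rot: [3.141, -0.0, 0.264]
contact_force: [-0.5, -1.3, -0.7]
gripper_width: 0.6
```

>>> step_arm(
  moves=[
    [[0.03,0,0],[0,0,0],0],
    [[0.03,0,0],[0,0,0],0],
    [[0.02,0,0],[0,0,0],0],
    [[0,0,0],[0,0,0],0],
    [[0,0,0],[0,0,0],0],
  ],
)

```text
clock: 10.5
position: [527.1, -111.1, 145.3]
ee_rot: [-3.141, 0.006, 0.264]
contact_force: [-7.4, -2.9, 2.6]
gripper_width: 0.5
```

```bash
python3 look.py a4; python3 -c "
from bench import arm;s=arm.state();print(s['position'],s['contact_force'])"
```

```text
[ 527.05737544 -111.13664827  145.31792439] [-6.94712551 -3.00723996  2.8934641 ]
```

View pics/a4.png

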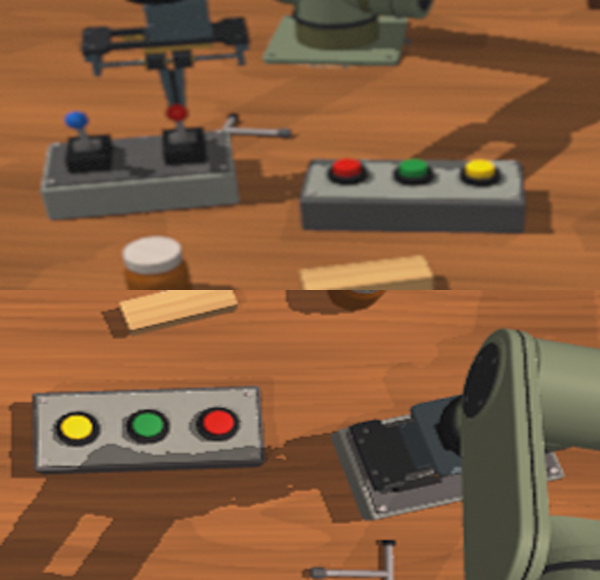

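The ball is now at (177,113) in the upper crop and the arm reads 7.5 N where a free swing needs about 1 N. That means the lever is on its far stop, at the predicted position. Backing straight off, then up.

>>> step_arm(
  moves=[
    [[-0.1,0,0],[0,0,0],0],
    [[-0.3,0,0],[0,0,0],0],
    [[-0.6,0,0],[0,0,0],0],
    [[-0.8,0,-0.2],[0,0,0],0],
    [[-0.4,0,-0.6],[0,0,0],0],
  ],
)

```text
clock: 11.22
position: [398.2, -144.4, 192.5]
ee_rot: [-3.138, 0.004, 0.263]
contact_force: [1.0, -1.0, 0.4]
gripper_width: 0.7
```

>>> step_arm(
  moves=[
    [[0,0.5,-0.6],[0,0,0],0],
    [[0,0.8,-0.2],[0,0,0],0],
    [[0,0.9,0],[0,0,0],0],
    [[0,0.8,0],[0,0,0],0],
    [[0,0,0],[0,0,0],0],
  ],
)

```text
clock: 11.85
position: [449.1, -321.3, 241.0]
ee_rot: [3.141, -0.0, 0.26]
contact_force: [-0.6, 0.6, 0.6]
gripper_width: 0.5
```

```bash
python3 look.py a5
python3 - <<'E'
from h import *
c=cam("top"); f=c[0]; hsv=cv2.cvtColor(f["color"],cv2.COLOR_RGB2HSV); H,S,V=[hsv[...,i].astype(int) for i in range(3)]
P=pts(*c)
for nm,m in dict(red=((H<8)|(H>172)),green=(H>40)&(H<85),yellow=(H>20)&(H<35),blue=(H>95)&(H<130)).items():
    k,l,st,ce=cv2.connectedComponentsWithStats((m&(S>130)&(V>60)).astype(np.uint8))
    for i in range(1,k):
        if st[i,4]>25 and 250<ce[i][0]<490: print(nm,ce[i].round(1),ray(*c,*ce[i],152).round(1),np.median(P[l==i],0).round())
s=arm.state(); print(s["position"],s["contact_force"],s["clock"])
E
```

```text
red [334.2 202.6] [562.1  90.8 152. ] [573.  87.  83.]
red [420.7 204.9] [ 554.9 -105.3  152. ] [ 553. -103.  161.]
green [303.5 203.9] [559.8 160.1 152. ] [571. 160.  83.]
yellow [272.7 205.2] [557.6 229.5 152. ] [569. 236.  83.]
blue [466.  192.3] [ 582.9 -210.9  152. ] [ 581. -207.  161.]
[ 448.41364463 -317.79966814  241.4311862 ] [ 0.26082385 -1.04583736 -0.02643005] 12.0
```

View pics/a5.png

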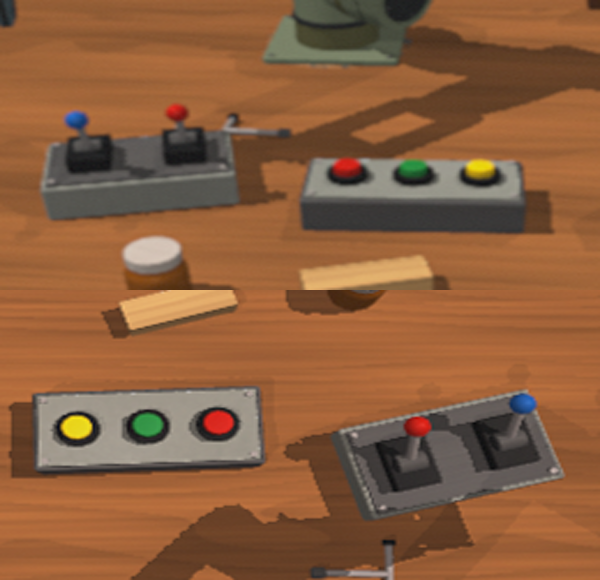

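```bash
python3 -c "
from bench import arm;print(arm.job_done())"
```

```text
the job is handed in; nothing more can be done
None
```

The drill press is shut down and the job is handed in, at about 12 s on the robot's clock. I pressed the red stop button first, then pushed the red-balled lever to its far stop, both with closed fingertips.

- **Stop button:** I pressed it to z = 76 mm. The force rose from 4.3 to 9.5 N over the last 1.1 mm, so it was fully down. The last picture shows it up again, reading 83 mm high as before.
- **Red lever:** I pushed it until the arm read about 7.5 N against the stop, then backed off and moved clear. Afterwards the ball measured (555, -105) mm, against (554, -104) predicted for the far stop, and it leans the same way as the blue lever.
- **Other items:** The green and yellow buttons and the blue ball are at the same pixels as at the start. The jar, offcut and chuck key look unmoved. The sealer can was outside the last pictures, but the hand never went near it.
- **Disagreements:** The two cameras differed by 10–13 mm in x for the red button and the starting ball. I took the top view for the button and lined up the lever push from the box's position. From the top view the ball moved only 67 mm, against 77 mm for a full swing. So either the lever did not start fully at its near stop, or the first reading was off. The end position does not depend on that.

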